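# Put the mixed-up kit parts back in their own nests

### The arm

A 6-joint arm with a two-finger parallel gripper is mounted at the origin on the work surface. World frame = base frame: x ahead of the robot, y to its left, z up, the work surface at z = 0. Lengths are in m, angles in rad, forces in N, time in s.
With the tool pointing down it reaches from about 0.275 to 1 m from the base axis. Payload 8.4 kg.
Tool frame: the origin (TCP) lies on the centre line of the jaws, within the pads' length; the fingertips stand 17 mm ahead of it and the grasp point (between the pads) lies 2 mm behind it (bot.tcp_to_tips is the z of the fingertips in the tool frame, in m); z points along the fingers, y is the line along which they close (so a half turn about z gives the same grasp; the last joint's range is limited). The gripper opens to 85 mm and grips with 20 to 120 N. Pads are 22 mm wide; open, the fingers measure 114 mm over their backs; the gripper's body (76 mm by 85 mm) begins 54 mm behind the grasp point. The pads swing forward as they close: fully open they stand 13 mm farther back than shut.
Start: joints at [1.225, 0.353, 1.633, -0, 1.155, -0.002], TCP at [0.211, 0.588, 0.248] pointing down, gripper open.
Joint ranges: [-2.63, 2.63], [-0.92, 2.1], [0.06, 2.66], [-1.3, 4.44], [0, 2.69], [-3.02, 3.02]. Speed limits (rad/s): [2.22, 2.22, 2.79, 3.14, 3.14, 3.14].

### API

Orientations are given as a unit quaternion [x, y, z, w].
In Python, from workcell import bot, hand, kinematics, get_obs, vision, hand_in gives the robot as it stands. The module is installed in compiled form; this text tells all that it offers. Calls block until the motion is done:
- bot.reach(position, orientation): joint-space move of the TCP to a pose.
- bot.servo_line(position, ori=None, velocity=0.15): straight line of the TCP; ori=None keeps the orientation; velocity is the mean speed in m/s.
- bot.goto_joints(angles): joint-space move.
- hand.move_gripper(opening, strength=None): finger opening in m; strength is the grip in N (None keeps the last); returns when the fingers have stopped.
- bot.dwell(seconds).
- kinematics.solve_ik(position, orientation): joint angles nearest the present ones, or None.
- get_obs(): the state.
- vision.read_camera(name): name is "scene" or "top" or "wrist"; returns a dict with "frame" (400x640x3 uint8, red, green, blue), "intrinsics" (3x3 intrinsics, pixels), "view" (4x4, takes a point from world to camera coordinates). Camera axes: x right, y down, z forward; pixel columns grow to the right and rows downward; lengths in m; the calibration is good to about 2 mm. A picture is of the moment at which its call begins. There is no depth.
A pose or a line that the arm cannot do raises bot.IKError and nothing moves.
- hand_in(): hands the job in; it is judged then, once.
The state is a dict: "time_s": time; "joint_pos": joint angles; "joint_vel": joint speeds; "joint_efforts": joint torques, N m; "position": TCP position; "orientation": TCP orientation; "wrist_force": force on the tool from outside, world axes, zero at the start; "ft_torque": the same for the moment, N m; "gripper_width": finger opening in m; "grip_force": force on a finger pad.
Only numpy, scipy, OpenCV 4.12 (cv2) and the standard library are available. Lean on these libraries where they do the work, as an engineer would, in place of code of your own. Each camera call takes 0.05 s, during which the arm holds its last target. There are 200 camera calls.

### The job

The four parts of an electronics kit each stand in another part's nest. Put every part into its own nest, standing upright and flat on the bottom of the recess: the capacitor in the blue nest, the transformer in the yellow, the heat sink in the white and the red-lidded jar in the red. Park parts in the spare green nest to free the places, leave it empty at the end, never tip a part over, and do not disturb the multimeter.

Things in the scene. Friction and masses are not known exactly. Their poses are not given: they have to be found in the camera images.
- capacitor: large electrolytic capacitor: upright dark blue cylinder, 40 mm across, 64 mm tall, with a thin silver band near the top and a black top carrying two small brass terminals (8 mm across, 6 mm high, 16 mm apart). About 0.12 kg. Origin: centre of its underside; z is up along its axis. Belongs in the blue nest.
- transformer: small mains transformer: upright block 44 mm (its x) by 38 mm (its y), 56 mm tall, dark steel core with yellow winding cover and yellow top. About 0.36 kg. Origin: centre of its underside; z up. Graspable as a plain block across x or y. Belongs in the yellow nest.
- heatsink: aluminium heat sink: upright finned block 44 mm (its x) by 38 mm (its y), 54 mm tall, bare silver; seven fins run along its y. About 0.14 kg. Origin: centre of its underside; z up. Graspable as a plain block across x or y. Belongs in the white nest.
- jar: pale, clear jar of hardware with a red screw lid: upright cylinder, 42 mm across, 60 mm tall (the lid is the top 17 mm). About 0.15 kg. Origin: centre of its underside; z is up along its axis. Belongs in the red nest.
- nest_blue: blue square parts nest, fixed to the bench: 84 x 84 mm, 12 mm high, with a 66 x 66 mm square recess whose floor is 4 mm above the bench (rim 9 mm wide, 8 mm above the recess floor). Origin: centre of its underside, on the bench; x and y parallel to its sides, z up.
- nest_yellow: yellow square parts nest, fixed to the bench: 84 x 84 mm, 12 mm high, with a 66 x 66 mm square recess whose floor is 4 mm above the bench (rim 9 mm wide, 8 mm above the recess floor). Origin: centre of its underside, on the bench; x and y parallel to its sides, z up.
- nest_white: white square parts nest, fixed to the bench: 84 x 84 mm, 12 mm high, with a 66 x 66 mm square recess whose floor is 4 mm above the bench (rim 9 mm wide, 8 mm above the recess floor). Origin: centre of its underside, on the bench; x and y parallel to its sides, z up.
- nest_red: red square parts nest, fixed to the bench: 84 x 84 mm, 12 mm high, with a 66 x 66 mm square recess whose floor is 4 mm above the bench (rim 9 mm wide, 8 mm above the recess floor). Origin: centre of its underside, on the bench; x and y parallel to its sides, z up.
- nest_green: green square parts nest, fixed to the bench: 84 x 84 mm, 12 mm high, with a 66 x 66 mm square recess whose floor is 4 mm above the bench (rim 9 mm wide, 8 mm above the recess floor). Origin: centre of its underside, on the bench; x and y parallel to its sides, z up. It is the spare place: empty at the start and at the end.
- multimeter: hand-held multimeter, orange with black face, lying on its back: 75 mm (its x) by 145 mm (its y), 41 mm high over its dial, 0.38 kg, loose. Origin: centre of its underside. A bystander, not to be disturbed. (A brown tin 74 mm across, 84 mm high, and a pale open box of screws, 85 x 110 x 40 mm, stand loose near it, beyond the nests as seen from the robot.)
There are look-alikes about, which are no part of the job. Several things look just like the nest_red: the one meant starts nearest to the robot's base.

How it is judged:
On the way:
1. one of the parts has been parked in the green nest, upright on the bottom of its recess (((horizontal distance between capacitor and nest_green below 0.02 m and z of capacitor in the frame of nest_green below 0.0065 m and angle between capacitor's own z axis and vertical below 0.1 rad) or (horizontal distance between transformer and nest_green below 0.02 m and z of transformer in the frame of nest_green below 0.0065 m and angle between transformer's own z axis and vertical below 0.1 rad) or (horizontal distance between heatsink and nest_green below 0.02 m and z of heatsink in the frame of nest_green below 0.0065 m and angle between heatsink's own z axis and vertical below 0.1 rad) or (horizontal distance between jar and nest_green below 0.02 m and z of jar in the frame of nest_green below 0.0065 m and angle between jar's own z axis and vertical below 0.1 rad))), for 0.2 s.
At the end, for the whole second after the job is handed in: capacitor in the blue, transformer in the yellow, heat sink in the white and jar in the red nest, each within the recess (centre within 20 mm of the nest's centre), its underside on the recess floor (within 2.5 mm), upright within 0.1 rad, released and at rest; the green nest is thereby empty (horizontal distance between capacitor and nest_blue below 0.02 m and z of capacitor in the frame of nest_blue below 0.0065 m and angle between each of capacitor, transformer, heatsink, jar's own z axis and vertical below 0.1 rad and linear speed of each of capacitor, transformer, heatsink, jar below 0.02 m/s and contact force between the fingers and capacitor below 0.1 N and horizontal distance between transformer and nest_yellow below 0.02 m and z of transformer in the frame of nest_yellow below 0.0065 m and contact force between the fingers and transformer below 0.1 N and horizontal distance between heatsink and nest_white below 0.02 m and z of heatsink in the frame of nest_white below 0.0065 m and contact force between the fingers and heatsink below 0.1 N and horizontal distance between jar and nest_red below 0.02 m and z of jar in the frame of nest_red below 0.0065 m and contact force between the fingers and jar below 0.1 N); the robot touches nothing.
It fails at once if the capacitor is tipped over (leans more than 0.7 rad) (angle between capacitor's own z axis and vertical above 0.7 rad).
It fails at once if the transformer is tipped over (leans more than 0.7 rad) (angle between transformer's own z axis and vertical above 0.7 rad).
It fails at once if the heatsink is tipped over (leans more than 0.7 rad) (angle between heatsink's own z axis and vertical above 0.7 rad).
It fails at once if the jar is tipped over (leans more than 0.7 rad) (angle between jar's own z axis and vertical above 0.7 rad).
It fails at once if the multimeter is disturbed (moved more than 25 mm) (distance of multimeter from where it was at the start of the episode above 0.025 m).
It also fails if it takes over 138 s, if anything falls off the work surface, if the arm or the gripper's body presses on something with over 40 N, if the wrist force passes 120 N, or if a joint passes its speed limit or range.

## Working session

There is one attempt and no reset: what is moved stays moved. The work goes in short steps, each a Python script; the robot and the scene stay as the last script left them, time stands still between calls to the robot, and variables do not carry over. Pictures are saved under pics/ and viewed, at most 14 in all, crops included, and the job is handed in when it is done.

```bash
mkdir -p pics; python3 - <<'E'
from workcell import bot, hand, get_obs, vision
import cv2, numpy as np
for n in("top","scene"):
    c=vision.read_camera(n); cv2.imwrite(f"pics/{n}0.png",c["frame"][:,:,::-1])
    V=c["view"]; print(n,c["intrinsics"].tolist(), (-V[:3,:3].T@V[:3,3]).round(3), V.round(4).tolist())
o=get_obs(); print(o["time_s"],o["orientation"],bot.tcp_to_tips,o["gripper_width"])
E
```

```text
top [[409.53392999064425, 0.0, 316.8341475235264], [0.0, 409.53392999064425, 202.67011097454932], [0.0, 0.0, 1.0]] [0.504 0.092 0.966] [[0.0163, -0.999, 0.0406, 0.0444], [-0.9939, -0.0206, -0.108, 0.6071], [0.1087, -0.0386, -0.9933, 0.908], [0.0, 0.0, 0.0, 1.0]]
scene [[499.4932005017627, 0.0, 325.44048646465944], [0.0, 499.4932005017627, 199.60938989001326], [0.0, 0.0, 1.0]] [ 1.584 -0.356  0.727] [[0.3955, 0.9183, 0.0167, -0.3117], [0.5075, -0.2033, -0.8373, -0.2679], [-0.7655, 0.3397, -0.5464, 1.7308], [0.0, 0.0, 0.0, 1.0]]
0.1 [ 1.71072883e-01  9.85258165e-01 -6.37466194e-04 -1.02506500e-04] 0.017 0.08536091682372693
```

View pics/top0.png

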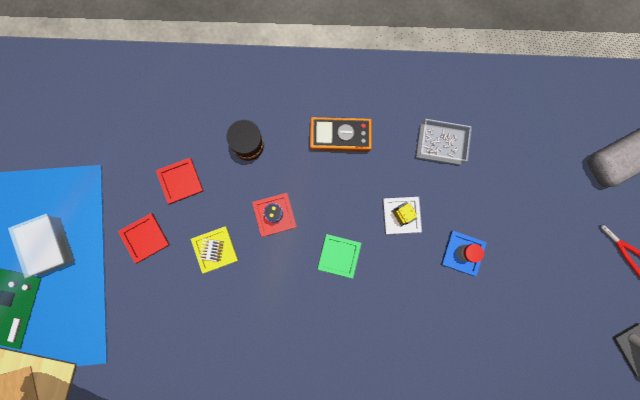

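View pics/scene0.png

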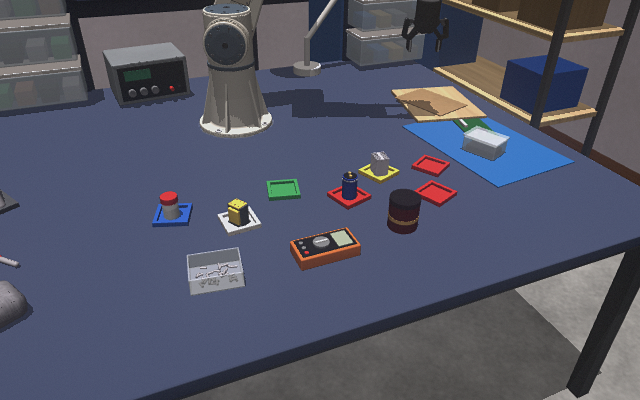

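Top view: the red nests are at px (274,215) with the capacitor in it, (180,181) and (144,238), both empty. The other nests are yellow (214,250) holding the heat sink, white (403,216) holding the transformer, blue (465,253) holding the jar, and green (340,256), empty. Next I compute distances to the base and an enlarged crop.

```bash
cat > h.py <<'E'
from workcell import bot, hand, kinematics, get_obs, vision, hand_in
import cv2, numpy as np
from scipy.spatial.transform import Rotation as R
def ray(c,uv,z):
    V=c["view"]; uv=np.atleast_2d(uv).astype(float)
    d=np.c_[uv,np.ones(len(uv))]@np.linalg.inv(c["intrinsics"]).T@V[:3,:3]
    o=-V[:3,:3].T@V[:3,3]
    return o+d*((z-o[2])/d[:,2])[:,None]
def proj(c,p):
    q=c["view"]@np.r_[p,1]; q=c["intrinsics"]@q[:3]; return q[:2]/q[2]
def mask(c,lo,hi):
    h=cv2.cvtColor(c["frame"],cv2.COLOR_RGB2HSV); return cv2.inRange(h,np.array(lo),np.array(hi))
def rect(c,pts,z):
    "min-area rectangle, on the plane z, of pixel contour points"
    w=ray(c,pts,z)[:,:2]; (x,y),s,a=cv2.minAreaRect((w*1000).astype(np.float32))
    return np.array([x,y])/1000,np.array(s),a
HSV=dict(red=[(0,150,90),(6,255,255)],yellow=[(24,130,110),(33,255,255)],blue=[(100,200,110),(115,255,255)],
  green=[(55,120,100),(80,255,255)],white=[(0,0,165),(179,45,255)])
def down(yaw): # tool down, jaws' line (tool y) at angle yaw in the world
    y=np.array([np.cos(yaw),np.sin(yaw),0]); z=np.array([0,0,-1.]); return R.from_matrix(np.c_[np.cross(y,z),y,z]).as_quat()
E
python3 - <<'E'
from h import *
c=vision.read_camera("top"); print("base px",proj(c,[0,0,0]))
for n,(lo,hi) in HSV.items():
    m=mask(c,lo,hi)
    for k in cv2.findContours(m,cv2.RETR_EXTERNAL,cv2.CHAIN_APPROX_NONE)[0]:
        if cv2.contourArea(k)<40: continue
        k=k[:,0]; p,s,a=rect(c,k,.012)
        print(n,k.mean(0).round(),p.round(4),s.round(1),round(a,1),"dist",np.hypot(*p).round(3))
f=c["frame"][140:300,110:500]; 
cv2.imwrite("pics/crop.png",cv2.resize(f,None,fx=2.05,fy=2.05,interpolation=cv2.INTER_CUBIC)[:,:800,::-1])
E
```

```text
base px [336.85919503 476.48195131]
red [474. 253.] [ 0.4971 -0.3165] [37.3 43. ] 0.9 dist 0.589
red [630. 255.] [ 0.4979 -0.7011] [94.5 38.8] 34.3 dist 0.86
red [143. 238.] [0.5192 0.4495] [84.4 85.2] 30.9 dist 0.687
red [267. 212.] [0.5774 0.1581] [82.  75.3] 15.4 dist 0.599
red [179. 181.] [0.6537 0.376 ] [84.6 83.8] 22.8 dist 0.754
yellow [214. 249.] [0.4959 0.2892] [84.  84.9] 21.3 dist 0.574
yellow [406. 213.] [ 0.5882 -0.1572] [37.6 39.4] 34.0 dist 0.609
blue [  5. 232.] [0.5247 0.7542] [116.3  28.6] 5.6 dist 0.919
blue [  6. 191.] [0.6232 0.7593] [79.5 37.6] 5.6 dist 0.982
green [ 17. 311.] [0.3566 0.7208] [ 67.  157.4] 78.6 dist 0.804
green [  5. 280.] [0.4217 0.746 ] [46.1 29. ] 0.7 dist 0.857
green [339. 256.] [0.486  0.0017] [83.8 83.8] 77.0 dist 0.486
white [ 13. 330.] [0.3135 0.7202] [12.9 50. ] 77.9 dist 0.786
white [209. 249.] [0.4956 0.3002] [39.3 45.9] 82.9 dist 0.579
white [610. 232.] [ 0.5498 -0.6489] [46.3  7.2] 44.6 dist 0.851
white [ 37. 247.] [0.4974 0.686 ] [115.1  88. ] 22.4 dist 0.847
white [402. 215.] [ 0.5838 -0.1473] [84.8 85.9] 3.7 dist 0.602
white [624. 160.] [ 0.7309 -0.7039] [ 62.4 103.7] 26.8 dist 1.015
white [345. 132.] [ 0.7801 -0.0099] [34.6 33.7] 0.6 dist 0.78
white [442. 142.] [ 0.7618 -0.246 ] [99.8 74.3] 81.9 dist 0.801
white [324. 132.] [0.7787 0.0416] [49.4 36. ] 0.9 dist 0.78
white [328.  36.] [1.0174 0.0307] [  66.4 1575.8] 0.7 dist 1.018
```

View pics/crop.png

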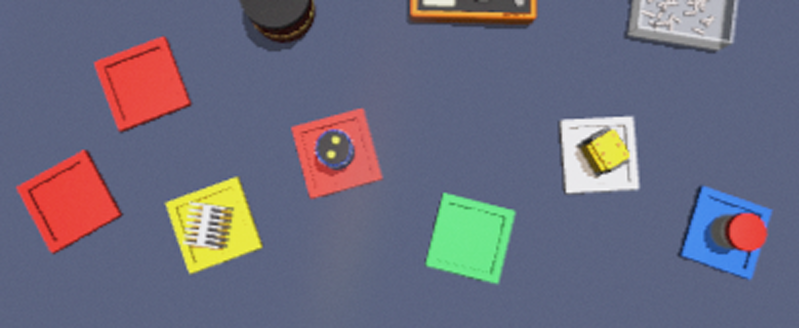

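The three red candidates lie 0.599 m (274,215), 0.687 m (144,238) and 0.754 m (180,181) from the base. The crop confirms the nearest is the one holding the capacitor, so that is nest_red. Its paler shade and the blue nest need a wider colour mask, so I measure those again together with the tops of the parts.

```bash
python3 - <<'E'
from h import *
c=vision.read_camera("top"); hsv=cv2.cvtColor(c["frame"],cv2.COLOR_RGB2HSV)
print("bench",hsv[280,280],"rednest",hsv[200,262],hsv[228,285],"blue",hsv[240,462],"jar",hsv[253,474],"tr",hsv[213,406], "cap",hsv[205:220,273].tolist())
def near(m,uv,z,r=32):
    w=np.zeros_like(m); cv2.circle(w,uv,r,255,-1); m=m&w
    k=np.vstack([x for x in cv2.findContours(m,cv2.RETR_EXTERNAL,cv2.CHAIN_APPROX_NONE)[0] if len(x)>2])[:,0]
    p,s,a=rect(c,k,z); M=cv2.moments(m,True); q=ray(c,[M['m10']/M['m00'],M['m01']/M['m00']],z)[0]
    return p.round(4),s.round(1),round(a,1),"centroid",q.round(4)
print("nred",near(mask(c,(0,80,80),(8,255,255))|mask(c,(172,80,80),(179,255,255)),(274,215),.012))
print("nblue",near(mask(c,(98,165,60),(120,255,255)),(465,253),.012))
print("jar",near(mask(c,*HSV['red']),(474,253),.064,20))
print("tr",near(mask(c,*HSV['yellow']),(406,213),.060,20))
print("hs",near(mask(c,*HSV['white']),(211,250),.058,18))
print("brass",near(mask(c,(20,100,100),(35,255,255)),(274,213),.071,10))
E
```

```text
bench [113  63 129] rednest [  2 159 231] [  1 138 222] blue [108 178 234] jar [  1 181 233] tr [ 30 176 233] cap [[162, 15, 86], [28, 98, 154], [30, 123, 226], [30, 128, 231], [30, 128, 223], [28, 108, 118], [165, 12, 83], [174, 14, 89], [18, 30, 102], [29, 96, 157], [29, 108, 163], [26, 80, 127], [13, 24, 96], [168, 14, 89], [127, 25, 93]]
nred (array([0.5788, 0.1546]), array([85.7, 85.3]), 16.5, 'centroid', array([0.5773, 0.1543, 0.012 ]))
nblue (array([ 0.4968, -0.2914]), array([85.3, 84.7]), 71.7, 'centroid', array([ 0.4955, -0.2838,  0.012 ]))
jar (array([ 0.4974, -0.2943]), array([35.3, 40.6]), 0.9, 'centroid', array([ 0.4976, -0.2935,  0.064 ]))
tr (array([ 0.5838, -0.1444]), array([35.8, 38. ]), 34.1, 'centroid', array([ 0.5838, -0.1447,  0.06  ]))
hs (array([0.496 , 0.2903]), array([37.3, 43.8]), 83.4, 'centroid', array([0.4957, 0.2898, 0.058 ]))
brass (array([0.5797, 0.1539]), array([ 7.5, 23.4]), 75.8, 'centroid', array([0.5807, 0.1539, 0.071 ]))
```

The nests come out at 84–86 mm square and every part stands near its nest's centre, so the measurements agree with the given sizes. I'll hover the wrist camera over the transformer to check its yaw before grasping.

```bash
cat >> h.py <<'E'
rad=np.deg2rad
NEST=dict(red=(.5788,.1546,16.5),blue=(.4968,-.2914,71.7),white=(.5838,-.1473,3.7),yellow=(.4959,.2892,21.3),green=(.486,.0017,77.))
def best(p,yaw,step=180):
    "quaternion for jaw line yaw (deg, modulo step) with the last joint nearest its middle"
    c=[]
    for a in np.arange(yaw,yaw+360,step):
        q=down(rad(a)); j=kinematics.solve_ik(list(p),q)
        if j is not None: c.append((abs(j[5]),a,q))
    return min(c,key=lambda t:t[0])[1:]
E
python3 - <<'E'
from h import *
p=[.584,-.145,.26]; a,q=best(p,34,90); bot.reach(p,q)
o=get_obs(); print(a,o["time_s"],o["joint_pos"],o["position"])
c=vision.read_camera("wrist"); np.savez("w1.npz",**c); cv2.imwrite("pics/w1.png",c["frame"][:,:,::-1])
V=c["view"];print(-V[:3,:3].T@V[:3,3], proj(c,[.5838,-.1444,.06]))
k=max(cv2.findContours(mask(c,*HSV['yellow']),0,1)[0],key=cv2.contourArea)[:,0]; print(rect(c,k,.06))
E
```

```text
304 3.0917 [-2.44688727e-01  3.06352574e-01  1.67282163e+00  2.18363036e-04
  1.16246588e+00  7.31399670e-01] [ 0.58418934 -0.14425406  0.25996293]
[ 0.65364585 -0.09683945  0.38505209] [316.6913107  175.01575354]
(array([ 0.58381543, -0.14683626]), array([26.58782005, 33.8264122 ]), 28.630828857421875)
```

View pics/w1.png

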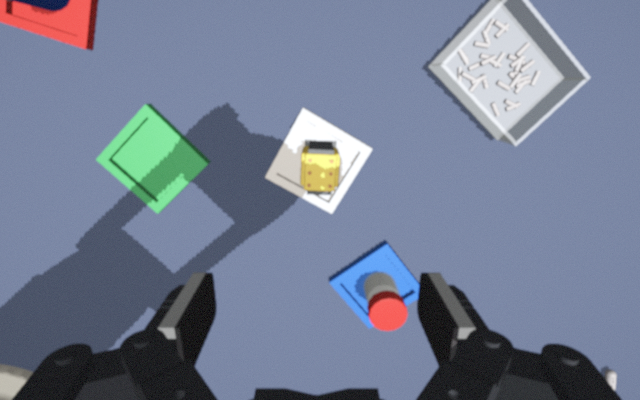

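The wrist view shows the transformer at (320,168), with its sides parallel to the image axes and so to the jaws, within 7 px of the prediction. The grasp is clear on both sides, so I start with transformer → green.

```bash
cat >> h.py <<'E'
ZG,ZT=.042,.17
def pick(x,y,yaw,step=180,strength=50):
    a,q=best([x,y,ZG],yaw,step); hand.move_gripper(.085); bot.reach([x,y,ZT],q)
    bot.servo_line([x,y,ZG]); hand.move_gripper(0,strength); o=get_obs()
    print("grip",o["gripper_width"],o["grip_force"],o["wrist_force"])
    bot.servo_line([x,y,ZT],velocity=.12); o=get_obs(); print("up",o["gripper_width"],o["wrist_force"],o["time_s"]); return a
def place(x,y,a,dyaw=None):
    "a: jaw yaw; dyaw: part's block side yaw to give (mod 90), None for a cylinder"
    if dyaw is not None: _,q=best([x,y,ZG],dyaw,90)
    else: _,q=best([x,y,ZG],a)
    bot.servo_line([x,y,ZT],q,velocity=.2)
    bot.servo_line([x,y,ZG+.012],velocity=.12); bot.servo_line([x,y,ZG+.0005],velocity=.04)
    o=get_obs(); print("down",o["gripper_width"],o["wrist_force"],o["position"])
    hand.move_gripper(.085); bot.servo_line([x,y,ZT],velocity=.2); print("t",get_obs()["time_s"])
def shot(name,n="top",box=None):
    c=vision.read_camera(n); f=c["frame"][:,:,::-1]
    if box: x0,x1,y0,y1=box; f=cv2.resize(f[y0:y1,x0:x1],None,fx=2,fy=2,interpolation=cv2.INTER_CUBIC)
    cv2.imwrite(f"pics/{name}.png",f)
E
python3 - <<'E'
from h import *
a=pick(.584,-.1455,304); g=NEST['green']; place(g[0],g[1],a,g[2])
bot.reach([.45,.2,.25],get_obs()["orientation"]); shot("p1","scene",(130,450,130,270))
E
```

```text
grip 0.037546519191976775 49.92718756198883 [-0.93605585 -0.75175286  6.09299698]
up 0.037447178693002146 [ 0.89882187  0.58872715 -2.74198272] 6.525
down 0.03756382156869609 [-0.19165856 -0.05941251  4.39835918] [0.48651832 0.00169318 0.04280288]
t 10.4333
```

View pics/p1.png

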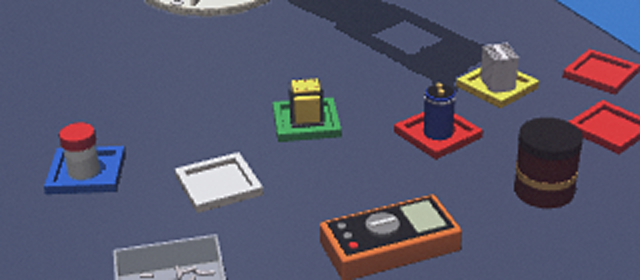

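The picture shows the transformer upright in the green nest (crop px 307,103) and the white nest empty. Next come heat sink → white and transformer → yellow.

```bash
python3 - <<'E'
from h import *
a=pick(.496,.290,83.4,90); g=NEST['white']; place(g[0],g[1],a,g[2])
g=NEST['green']; a=pick(g[0],g[1],g[2],90); g=NEST['yellow']; place(g[0],g[1],a,g[2])
bot.reach([.4,.0,.3],get_obs()["orientation"]); shot("p2","scene",(130,450,130,270))
E
```

```text
grip 0.04333266449972881 50.86545467376709 [-0.36689655 -0.68521213  6.35011583]
up 0.043268552114655204 [-0.72996025  0.66180439 -1.26305761] 14.8417
down 0.043016397814912705 [-0.18144824  0.10649001  4.23082224] [ 0.58421614 -0.14743001  0.04283289]
t 20.0583
grip 0.03779075290847914 49.533727169036865 [-1.44137797  0.39121055  6.88240039]
up 0.03736961547546229 [-0.63491655  0.24148143 -3.96826626] 23.7333
down 0.03733623773678955 [0.17165858 0.05844562 0.41982336] [0.49625436 0.28942468 0.04271115]
t 28.2
```

View pics/p2.png

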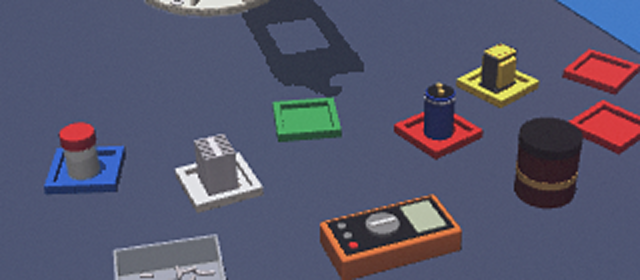

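The heat sink is in white (crop px 213,165), the transformer in yellow (502,68) and green is empty. Now jar → green, capacitor → blue and jar → red.

```bash
python3 - <<'E'
from h import *
t=lambda x,y:np.rad2deg(np.arctan2(y,x))+90
def go(s,n):
    pick(*s,t(*s),strength=40); g=NEST[n][:2]; place(*g,t(*g))
go((.497,-.2935),'green'); go((.5800,.154),'blue'); go(NEST['green'][:2],'red')
bot.reach([.35,.0,.35],get_obs()["orientation"]); shot("p3","scene",(130,450,130,270)); shot("p4","top",(180,500,160,300))
E
```

```text
grip 0.04133885807879202 39.863664507865906 [-0.93413405  0.32992686  5.1529824 ]
up 0.04139088464837528 [-0.71539636  0.3840786  -1.6547884 ] 34.1167
down 0.04110658062293597 [-0.07731407 -0.6164055   3.9740833 ] [0.48646416 0.00171924 0.04268606]
t 38.5917
grip 0.03927480675037823 39.73015308380127 [-1.92501495 -0.49969014  6.19075999]
up 0.03944307939206428 [-0.03119419 -0.39785015 -1.02044437] 42.2667
down 0.039193252040392486 [-0.73184952  0.55715043  3.57454778] [ 0.49715152 -0.29158122  0.04271965]
t 47.5417
grip 0.040972814459104175 39.67061161994934 [-1.75140738  0.06312708  7.03413703]
up 0.04143746692139068 [-0.27483037  0.11763839 -2.36284169] 51.575
down 0.04134057447612062 [ 0.296385   -0.08837848  3.13178531] [0.57915935 0.1547077  0.04273668]
t 55.4667
```

View pics/p3.png

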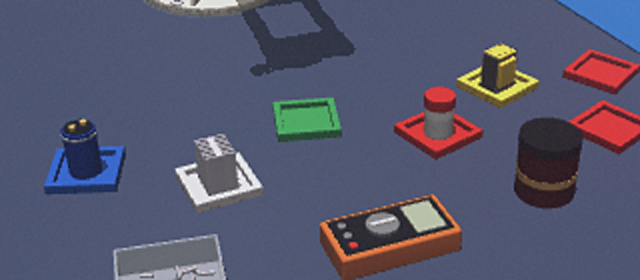

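View pics/p4.png

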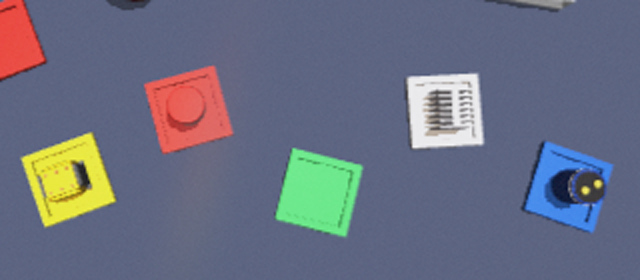

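All four parts stand in their nests (top crop: transformer 64,180; jar 186,106; heat sink 446,110; capacitor 580,186) and green is empty. I check the top positions numerically before handing in.

```bash
python3 - <<'E'
from h import *
c=vision.read_camera("top"); P=lambda u,v,z:ray(c,[180+u/2,160+v/2],z)[0].round(4)
for n,u,v,z in [("blue",591.5,187,.071),("red",186,104,.064),("yellow",64,180,.060),("white",446,110,.058)]:
    print(n,P(u,v,z),(P(u,v,z)[:2]-NEST[n][:2]).round(4))
E
```

```text
blue [ 0.4964 -0.2952  0.071 ] [-0.0004 -0.0038]
red [0.58   0.1531 0.064 ] [ 0.0012 -0.0015]
yellow [0.4947 0.2833 0.06  ] [-0.0012 -0.0059]
white [ 0.5795 -0.1372  0.058 ] [-0.0043  0.0101]
```

```bash
python3 -c "
from h import *
bot.dwell(.3); print(hand_in(), get_obs()['time_s'])"
```

```text
the job is handed in; nothing more can be done
the job is handed in; nothing more can be done
```

I put all four parts upright in their own nests, left the green nest empty, kept clear of the multimeter, and handed the job in; the last clock reading, after the final placing, was 55 s of the 138 s, and the hand-in returned no verdict.

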